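# Seat a logic board sled in the test dock

## Task

Pick up the board sled by its orange finger grip, slide it nose first into the slot of the silver test dock and ease it in, gently, past the sprung roller until you feel it come fully home against the hidden connector: never ram it, the pins bend. Then press the green start button on the dock all the way, let everything go and leave the rest of the bench as it was.

Things in the scene. Friction and masses are not known exactly. Their poses are not given: they have to be found in the camera images.
- sled: Board sled: flat black plate 160 mm long (x), 60 wide (y), 10 thick, 0.2 to 0.4 kg, a green logic board on its front top (parts up to 1.6 mm above the plate) and an upright orange finger grip near its rear. Origin: centre of the underside; +x points to the nose, the end that goes in first; z up. Starts flat on the mat, whose top is 4 mm above the table.
- sled_grip (a point): On the sled's orange finger grip, in its middle, 55 mm behind the sled's origin and 34 mm above its underside; axes as the sled's. The grip is 12 mm thick (x), 30 mm wide (y) and stands 44 mm above the plate, so its top is 54 mm above the sled's underside.
- sled_nose (a point): Middle of the lower front edge of the sled, 80 mm ahead of its origin; axes as the sled's. The upper front edge is bevelled: the plate falls from 10 to 7 mm over its last 10 mm. More than 20 N on the connector, or 25 N between sled and dock, does damage.
- dock: Test dock fixed on the mat: a silver box 150 mm long (x), 110 wide (y), 58 tall, slot in its -x end, and a loading ledge before the slot. Origin: centre of the box's underside (4 mm above the table); +x is the direction in which the sled is pushed in. The slot runs along x: 63 mm wide, 12.5 high, floor 12 mm above the underside.
- slot_mouth (a point): Middle of the lower edge of the slot's mouth, on the slot floor, 75 mm to -x of the dock's origin; axes as the dock's. The slot is blind: it ends at the hard upright face of a connector on a changeable adapter hidden inside. Its depth behind the mouth is anywhere from 45 to 85 mm, depending on the adapter: not seen or measured from outside, only felt.
- slot_roller (a point): Inside the slot, 25 mm behind the mouth, level with the sled's top: here a sprung rubber roller in the roof bears on the sled, a soft bump of a few newtons as the nose passes under it, then a light drag that keeps the sled where it is left.
- start_top (a point): Centre of the top of the green round start button (24 mm across) on the dock's roof, 45 mm along +x and 28 mm along -y from the dock's centre. It is pressed straight down.
- start (a joint): Travel of the start button, m: 0 released, 0.005 fully down; a spring brings it back. Fully down takes about 4 N.
- phone_clamp: Bystander, fixed: phone clamp with a phone with its back off; base 160 x 110 mm, 50 mm tall; origin centre of underside. The phone lies along its x.
- driver: Bystander: grey screwdriver 150 mm long, lying along its x.
- tweezers: Bystander: dark steel tweezers 125 mm long, lying along its x.
- screw_dish: Bystander: steel dish 72 mm across, 22 mm tall.
- phone_case: Bystander: black phone case 150 x 76 x 10 mm, lying flat, long along its x.
- brush: Bystander: cleaning brush 150 mm long, lying along its x.
- solvent: Bystander: clear bottle with blue cap, 52 mm across, 110 mm tall.
- flux: Bystander: small amber jar with black cap, 36 mm across, 30 mm tall.
- ledge_front (a point): Middle of the front edge of the dock's loading ledge, which reaches 60 mm in front of the slot's mouth, level with the slot floor (a bevelled lip stands 10 mm further); axes as the dock's. Two black guide rails 7 mm high, 63 mm apart, run on it up to the slot, flared at the front, up to 57 mm before the mouth. The sled rests on it when home.
There are look-alikes about, which are no part of the job. Several things have the shape of the sled; the one meant has the colours described above.

How it is judged:
By the outcome, as a careful person would: the job done as asked, in the order asked, and still so for the second after the job is handed in, with the robot touching nothing.
It also fails if it takes over 51 s, if anything falls off the work surface, if the arm or the gripper's body presses on something with over 40 N, if the wrist force passes 120 N, or if a joint passes its speed limit or range.

## Robot

A 7-joint arm with a two-finger parallel gripper is mounted at the origin on the work surface. World frame = base frame: x ahead of the robot, y to its left, z up, the work surface at z = 0. Lengths are in m, angles in rad, forces in N, time in s.
With the tool pointing down it reaches from about 0.35 to 0.9 m from the base axis. Payload 7.2 kg.
Tool frame: the origin (TCP) lies on the centre line of the jaws, within the pads' length; the fingertips stand 19 mm ahead of it and the grasp point (between the pads) is the TCP; z points along the fingers, x is the direction in which the jaws open and shut, and the axes are right-handed (so a half turn about z gives the same grasp; the last joint's range is limited). The gripper opens to 85 mm and grips with 20 to 120 N. Pads are 22 mm wide; open, the fingers measure 114 mm over their backs; the gripper's body (76 mm by 85 mm) begins 54 mm behind the grasp point. The pads swing forward as they close: fully open they stand 13 mm farther back than shut.
Start: joints at [-1.358, 0.411, -0.013, 1.596, 0.006, 1.134, -0.082], TCP at [0.173, 0.601, 0.25] pointing down, gripper open.
Joint ranges: [-2.95, 2.95], [-0.29, 1.99], [-1.47, 1.44], [0.14, 2.54], [-1.03, 4.17], [0.13, 1.85], [-2.86, 2.86]. Speed limits (rad/s): [2.39, 2.39, 3.01, 3.01, 3.14, 3.14, 3.14].

## Interface

Orientations are given as [roll, pitch, yaw] about the fixed x, y, z axes, in that order (R = Rz(yaw) Ry(pitch) Rx(roll)).
In Python, from rig import arm, vision, ticket gives the robot as it stands.
- The arm moves only by the tool drive_tool, never from a script. Its argument "rows" is a list of rows, each an object with "slide": the shift along the tool's x, y, z in cm, a list of three; "yaw": the turn about the tool's z in degrees. In form: [{"slide": [x, y, z], "yaw": yaw}, ...]. A call has 1 to 12 rows; each row shifts and turns the commanded pose from where the row before left it, along the tool's axes as they then stand; what a row does not reach is not made up. A row lasts 1/8 s, in which the tool goes at most 62.5 mm and 10.7 degrees, less where a joint would pass 70% of its speed; a pose out of reach is approached as far as the arm can. A call with a gripper value outside its range is refused whole. "hand" is the opening in per cent of the stroke, from 0 (shut) to 100 (fully open), set as the call begins (left out, the last holds). The fingers move at their own pace and stop on an object; "grip_force" is the grip in N (left out, the last holds). Time passes only in rows, so rows that do not move let the fingers close. It gives the time, the measured TCP pose, the force and the opening at its end, in the units of the state.
- arm.observe(): the state, without advancing time (a new reading comes with each control period).
- vision.snapshot(name): name is "scene" or "side" or "wrist"; returns the picture (400x640x3 uint8, red, green, blue); there is no depth.
- vision.get_calibration(name): a dict with "K" (3x3 intrinsics, pixels), "k1" (the pictures are not rectified: a ray, as slopes to the right and down, at radius r is drawn at 1 + k1 r^2 times it, then the intrinsics apply), "camera_from_world" (4x4, takes a point from world to camera coordinates); the wrist camera has in their place "mount" (4x4, takes a point from camera to tool coordinates, whose origin is the TCP and whose axes are the tool frame's). Camera axes: x right, y up, looking along -z (the intrinsics and any distortion apply to the point x, -y, -z); pixel columns grow to the right and rows downward; lengths in m; the calibration is good to about 2 mm. A picture is of the moment at which its call begins: read the wrist's pose just before it. get_calibration takes no time and is no camera call.
- ticket.finish_job(): hands the job in, once; it reports no verdict.
The state is a dict: "time": time; "q": joint angles; "joint_vel": joint speeds; "joint_torque": joint torques, N m; "tool_pos": TCP position; "orientation": TCP orientation; "wrist_force": force on the tool from outside, world axes, zero at the start; "wrist_torque": the same for the moment, N m; "finger_gap": finger opening in m.
Only numpy, scipy, OpenCV 4.12 (cv2) and the standard library are available. Lean on these libraries where they do the work, as an engineer would, in place of code of your own. Each camera call takes 0.05 s, during which the arm holds its last target.

## Working session

There is one attempt and no reset: what is moved stays moved. The work goes in short steps, Python scripts to look and compute and a tool call to move; the robot and the scene stay as the last step left them, time stands still between calls to the robot, and variables do not carry over. Pictures are saved under pics/ and viewed, and the job is handed in when it is done.

Besides the shell and the picture viewer there is one more tool, called after "Emit:" in YAML: its name, and indented under it one key for each argument. drive_tool: Moves the arm, as the interface text tells. Its arguments: {"type":"object","properties":{"rows":{"type":"array"},"hand":{"type":"number"},"grip_force":{"type":"number"}},"required":["rows"]}

```bash
mkdir -p pics; python3 - <<'E'
from rig import arm, vision
import cv2
print(arm.observe())
for n in("scene","side","wrist"):
    c=vision.get_calibration(n); print(n,{k:(v.tolist() if hasattr(v,'tolist') else v) for k,v in c.items()})
    im=vision.snapshot(n); cv2.imwrite(f"pics/{n}0.png",im[:,:,::-1])
E
```

```text
{'time': 0.0, 'q': array([-1.35815192,  0.41189277, -0.0127478 ,  1.59709933,  0.00559212,
        1.1342814 , -0.08219913]), 'joint_vel': array([ 0.00063957, -0.00149273, -0.0002355 , -0.00048761, -0.00113433,
       -0.0005239 ,  0.00089113]), 'joint_torque': array([-7.12168076e-04, -6.00606251e+01,  6.81342445e-01, -2.99435914e+01,
        1.36061487e-02,  1.02282758e-02,  1.02142738e-05]), 'tool_pos': array([0.17311112, 0.60003871, 0.24943466]), 'orientation': array([3.14149700e+00, 1.64262676e-03, 1.29000709e+00]), 'wrist_force': array([ 0.08809201, -0.74738494, -0.4806023 ]), 'wrist_torque': array([-1.79454511e-05,  9.47212772e-02,  1.17295674e-02]), 'finger_gap': 0.08537484260933545}
scene {'K': [[494.73921309975157, 0.0, 322.350341068986], [0.0, 494.73921309975157, 195.5719529898121], [0.0, 0.0, 1.0]], 'k1': -0.14032208789776673, 'camera_from_world': [[-0.35590034477778054, 0.9343113888869475, 0.019929204279158987, 0.024147006243112695], [-0.6584534069575915, -0.2658386929093908, 0.7041085855307883, 0.2989776885427675], [0.6631546240907906, 0.23747003589583682, 0.709812599633
[... 259 characters left out ...]
692178, -0.004644359320978135, -0.4614814219715423], [0.0788290109064994, 0.6714856162380992, 0.7368127674143838, -0.20977060639311465], [-0.07908359352567976, -0.7325710952074279, 0.6760808943474549, -1.053830862663805], [0.0, 0.0, 0.0, 1.0]]}
wrist {'K': [[280.01953286728184, 0.0, 316.1246498623101], [0.0, 280.01953286728184, 195.59840662690988], [0.0, 0.0, 1.0]], 'k1': 0.011515511237062077, 'mount': [[0.9999990810458077, -0.0012146163222261305, 0.000602174998748325, -0.0010129591562773044], [-0.0009689886376857832, -0.9510240389428387, -0.30911541277307525, -0.07856463822419536], [0.0009481395252658708, 0.30911454520943926, -0.9510243419447272, -0.1254773044876541], [0.0, 0.0, 0.0, 1.0]]}
```

View pics/scene0.png

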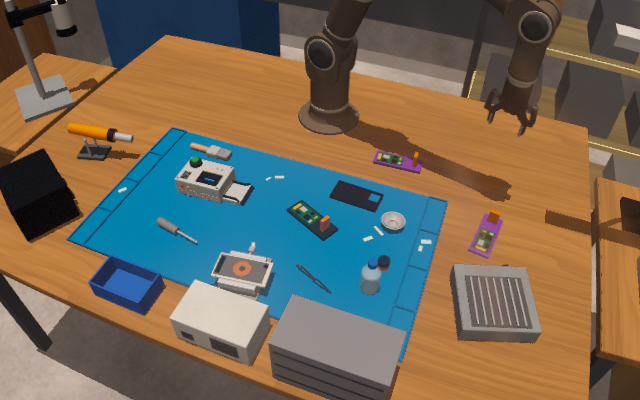

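View pics/side0.png

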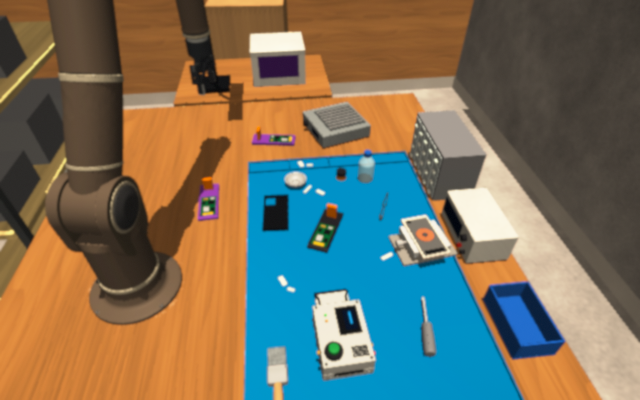

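View pics/wrist0.png

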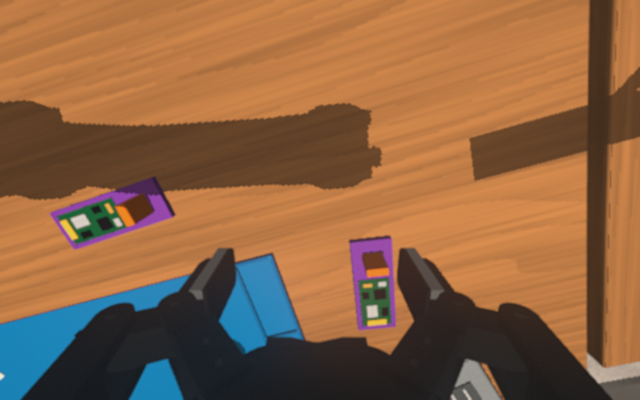

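```bash
python3 - <<'E'
import cv2
a=cv2.imread("pics/scene0.png");b=cv2.imread("pics/side0.png")
cv2.imwrite("pics/c1.png",cv2.resize(a[140:250,165:345],None,fx=4.4,fy=4.4,interpolation=cv2.INTER_CUBIC))
cv2.imwrite("pics/c2.png",cv2.resize(b[195:385,260:430],None,fx=3.1,fy=3.1,interpolation=cv2.INTER_CUBIC))
E
cat > h.py <<'E'
import numpy as np,cv2
from rig import arm,vision
from scipy.spatial.transform import Rotation as Ro
def RR(o): return Ro.from_euler('xyz',o).as_matrix()
def cam(n,st=None):
    c=vision.get_calibration(n)
    if n=="wrist":
        st=st or arm.observe(); T=np.eye(4);T[:3,:3]=RR(st['orientation']);T[:3,3]=st['tool_pos']
        W=T@c['mount']
    else: W=np.linalg.inv(c['camera_from_world'])
    return np.array(c['K']),c['k1'],W
def proj(C,P):
    K,k1,W=C; P=np.atleast_2d(P); p=(P-W[:3,3])@W[:3,:3]
    x=p[:,0]/-p[:,2];y=-p[:,1]/-p[:,2];s=1+k1*(x*x+y*y)
    return np.c_[K[0,0]*x*s+K[0,2],K[1,1]*y*s+K[1,2]]
def ray(C,uv):
    K,k1,W=C; u=cv2.undistortPoints(np.array([[uv]],float),K,np.array([k1,0,0,0.]))[0,0]
    return W[:3,3],W[:3,:3]@np.array([u[0],-u[1],-1.])
def onz(C,uv,z):
    o,d=ray(C,uv); return o+d*(z-o[2])/d[2]
E
```

```text
(no output)
```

View pics/c1.png

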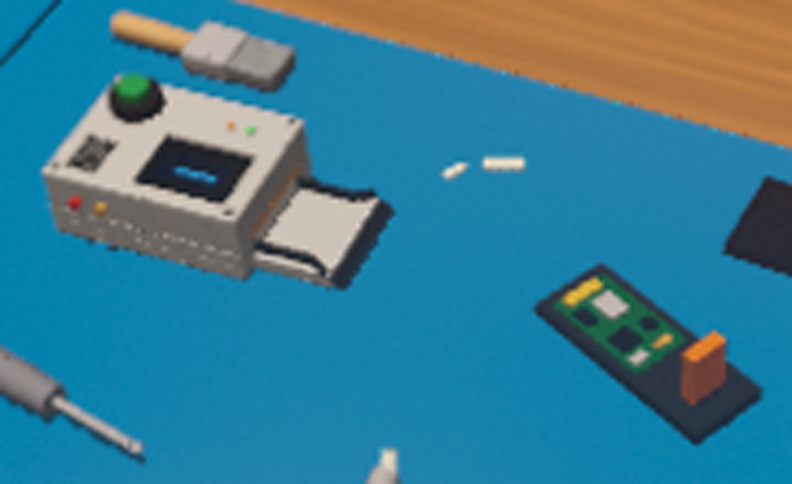

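View pics/c2.png

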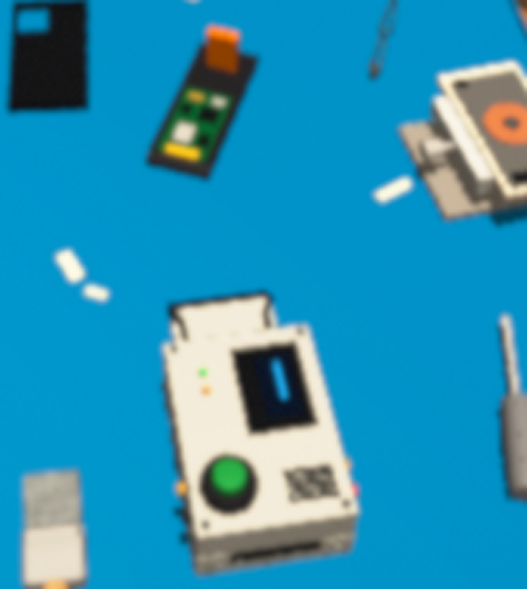

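```bash
cat > fit.py <<'E'
from h import *
from scipy.optimize import least_squares
def pts(x,y,th,z,L):
    L=np.array(L,float);c,s=np.cos(th),np.sin(th)
    return np.c_[x+c*L[:,0]-s*L[:,1],y+s*L[:,0]+c*L[:,1],z+L[:,2]]
def fit(obs,x0,z):
    # obs: list of (cam, local pt, uv)
    f=lambda p:np.concatenate([proj(C,pts(*p,z,[l]))[0]-uv for C,l,uv in obs])
    r=least_squares(f,x0,loss='soft_l1'); print(r.x,np.degrees(r.x[2]));print(f(r.x).reshape(-1,2).round(1).tolist());return r.x
E
python3 - <<'E'
from fit import *
S=cam("scene");D=cam("side")
s=lambda u,v:(u/4.4+165-.4,v/4.4+140-.4); d=lambda u,v:(u/3.1+260-.4,v/3.1+195-.4)
# sled
print("sled")
a=[(S,(80,30,7),s(600,264)),(S,(80,-30,7),s(537,303)),(S,(-80,30,10),s(762,390)),(S,(-80,-30,10),s(697,433)),
(S,(-55,15,54),s(724,334)),(S,(-55,-15,54),s(684,352)),
(D,(80,30,0),d(208,178)),(D,(80,-30,0),d(148,163)),(D,(-80,30,10),d(257,58)),(D,(-55,0,54),d(223,32))]
a=[(C,np.array(l)/1e3,uv) for C,l,uv in a]
for sw in (1,-1):
    fit([(C,l*[1,sw,1],uv) for C,l,uv in a],[.55,.15,-1.7],.004)
print("dock")
b=[(S,(75,55,58),s(47,172)),(S,(-75,-55,58),s(303,122)),(S,(-75,55,58),s(240,218)),(S,(45,-28,64),s(132,86)),
(D,(-75,-55,58),d(163,347)),(D,(-75,55,58),d(308,325)),(D,(75,55,58),d(357,515)),(D,(75,-55,58),d(195,548)),(S,(-145,55,10),s(340,288)),(S,(-145,-55,10),s(394,210))]
b=[(C,np.array(l)/1e3,uv) for C,l,uv in b]
fit(b[:8],[.5,-.2,-1.6],.004)
E
```

```text
sled
[ 0.50955279  0.13629609 -2.00673071] -114.97720029956209
[[-14.4, 8.7], [14.8, -10.0], [-13.8, 9.4], [15.9, -11.3], [-7.2, 4.3], [9.5, -5.2], [0.4, 0.5], [-0.6, 0.2], [0.3, -1.0], [-0.2, -0.1]]
[ 0.51249981  0.13504203 -2.02869361] -116.23558170005258
[[0.3, -0.7], [-0.5, -0.0], [0.1, -0.5], [-0.4, 0.5], [-0.6, -0.3], [0.7, 0.9], [-19.4, -4.7], [20.2, 5.6], [-16.9, -5.1], [1.2, 0.2]]
dock
[ 0.49749743 -0.22714628 -1.5253181 ] -87.39428975659563
[[-1.2, -1.6], [0.4, -2.1], [-1.2, -0.6], [0.9, 1.6], [-0.4, -0.3], [-0.5, 0.3], [0.8, 0.2], [0.4, -2.2]]
```

Emit:
drive_tool:
  rows:
    - {"slide": [-3, 4.6, 0], "yaw": 0}
    - {"slide": [-3, 4.6, 0], "yaw": 0}
    - {"slide": [-3, 4.6, 0], "yaw": 0}
    - {"slide": [-3, 4.6, 0], "yaw": 0}
    - {"slide": [-3, 4.6, 0], "yaw": 0}
    - {"slide": [-3, 4.6, 0], "yaw": 0}
    - {"slide": [-3, 4.6, 0], "yaw": 0}
    - {"slide": [-3, 4.6, 0], "yaw": 0}
    - {"slide": [-3, 4.6, 0], "yaw": 0}
    - {"slide": [-3, 4.6, 0], "yaw": 0}

```text
time: 1.4
tool_pos: [0.5329, 0.1834, 0.2502]
orientation: [-3.142, -0.0, 1.29]
wrist_force: [0.3, 0.6, 0.6]
finger_gap: 0.0854
```

Emit:
drive_tool:
  rows:
    - {"slide": [0, 0, 0], "yaw": 10}
    - {"slide": [0, 0, 0], "yaw": 10}
    - {"slide": [0, 0, 0], "yaw": 10}
    - {"slide": [0, 0, 0], "yaw": 10}
    - {"slide": [0, 0, 0], "yaw": 10}
    - {"slide": [0, 0, 0], "yaw": 10}
    - {"slide": [0, 0, 0], "yaw": 10}
    - {"slide": [0, 0, 0], "yaw": 10}
    - {"slide": [0, 0, 0], "yaw": 10}
    - {"slide": [0, 0, 0], "yaw": 9.5}

```text
time: 2.65
tool_pos: [0.5318, 0.1848, 0.2501]
orientation: [3.141, 0.0, -0.452]
wrist_force: [0.2, 0.2, -1.3]
finger_gap: 0.0853
```

Emit:
drive_tool:
  rows:
    - {"slide": [0, 0, 0], "yaw": 0}
    - {"slide": [0, 0, 0], "yaw": 0}

```text
time: 2.9
tool_pos: [0.5319, 0.1849, 0.2502]
orientation: [3.141, 0.0, -0.443]
wrist_force: [0.5, 0.4, 0.4]
finger_gap: 0.0856
```

```bash
cat > snap.py <<'E'
import sys;from h import *
n,f=sys.argv[1:3];st=arm.observe();im=vision.snapshot(n);cv2.imwrite(f"pics/{f}.png",im[:,:,::-1])
np.savez(f"pics/{f}.npz",**{k:st[k] for k in('tool_pos','orientation')})
print(st['time'],st['tool_pos'].round(4),np.degrees(st['orientation']).round(2),st['wrist_force'].round(2),st['finger_gap'],st['q'].round(2))
E
python3 snap.py wrist w1
```

```text
2.9 [0.5319 0.1849 0.2502] [ 1.7998e+02  1.0000e-02 -2.5370e+01] [0.51 0.39 0.37] 0.08559164616089222 [-0.86  0.33  0.57  1.78 -0.2   1.09 -0.67]
```

View pics/w1.png

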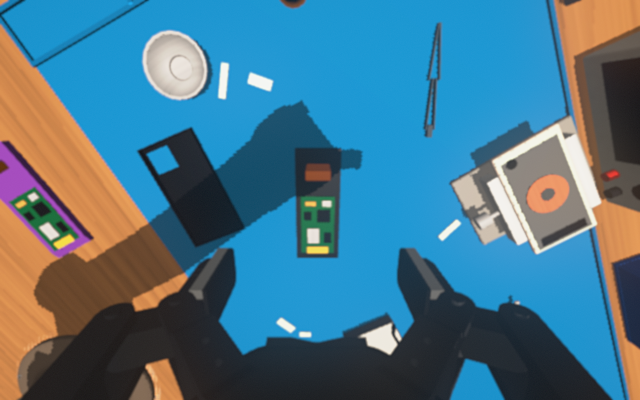

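```bash
python3 - <<'E'
import cv2
a=cv2.imread("pics/w1.png")
cv2.imwrite("pics/w1c.png",cv2.resize(a[140:270,270:370],None,fx=4.6,fy=4.6,interpolation=cv2.INTER_CUBIC))
E
```

```text
(no output)
```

View pics/w1c.png

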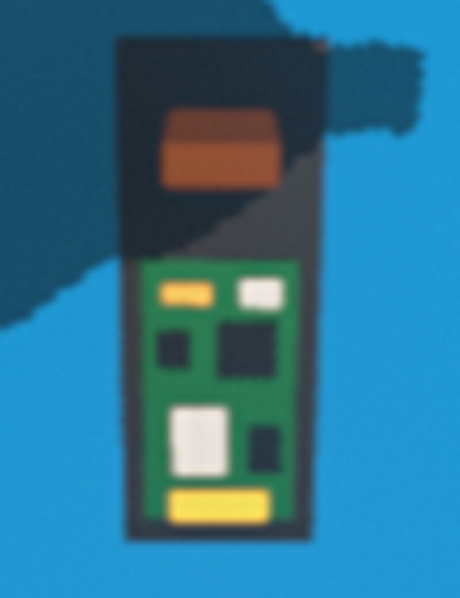

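```bash
python3 - <<'E'
from fit import *
Z=dict(np.load("pics/w1.npz"));C=cam("wrist",Z)
s=lambda u,v:(u/4.6+270-.4,v/4.6+140-.4)
a=[((80,-30,5),(127,541)),((80,30,5),(313,541)),((-80,-30,10),(116,38)),((-80,30,10),(327,38)),
((-61,-15,54),(162,140)),((-61,15,54),(281,140)),((-49,-15,54),(162,188)),((-49,15,54),(281,188))]
p=fit([(C,np.array(l)/1e3,s(*u)) for l,u in a],[.51,.135,-2.],.004)
g=pts(*p,.004,[(-.055,0,.034)])[0];print(g)
R=RR(Z['orientation']);print((R.T@(g-Z['tool_pos']))*100, np.degrees(p[2])+90)
E
```

```text
[ 0.51092044  0.13355282 -2.0128022 ] -115.32507130742512
[[-0.1, -1.0], [0.0, -1.0], [-0.5, 0.4], [0.3, 0.4], [0.1, 0.3], [0.1, 0.3], [0.2, -0.1], [-0.1, -0.1]]
[0.53444688 0.18326707 0.038     ]
[ 0.29968768  0.03172509 21.21551993] -25.32507130742512
```

Emit:
drive_tool:
  rows:
    - {"slide": [0, 0, 0], "yaw": -9.3}
    - {"slide": [0, 0, 0], "yaw": -9.3}
    - {"slide": [0, 0, 0], "yaw": -9.3}
    - {"slide": [-0.7, 5.5, 0], "yaw": 0}
    - {"slide": [-0.7, 5.5, 0], "yaw": 0}
    - {"slide": [-0.7, 5.5, 0], "yaw": 0}
    - {"slide": [-0.7, 5.5, 0], "yaw": 0}
    - {"slide": [-0.7, 5.5, 0], "yaw": 0}
    - {"slide": [-0.7, 5.5, 0], "yaw": 0}
    - {"slide": [-0.7, 5.5, 0], "yaw": 0}
    - {"slide": [0, 0, 0], "yaw": 0}
    - {"slide": [0, 0, 0], "yaw": 0}

```text
time: 4.45
tool_pos: [0.4986, -0.2016, 0.2501]
orientation: [-3.141, 0.0, 0.041]
wrist_force: [0.1, 0.7, 0.2]
finger_gap: 0.0857
```

```bash
python3 snap.py wrist w2; python3 - <<'E'
import cv2
a=cv2.imread("pics/w2.png")
cv2.imwrite("pics/w2c.png",cv2.resize(a[60:260,225:425],None,fx=3,fy=3,interpolation=cv2.INTER_CUBIC))
E
```

```text
4.45 [ 0.4986 -0.2016  0.2501] [-1.7996e+02  1.0000e-02  2.3500e+00] [0.08 0.68 0.21] 0.0856560463035478 [-0.22  0.29  0.64  1.84 -0.2   1.07  0.54]
```

View pics/w2.png

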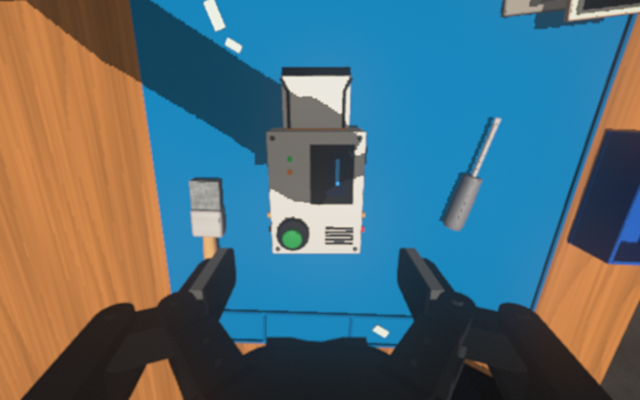

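View pics/w2c.png

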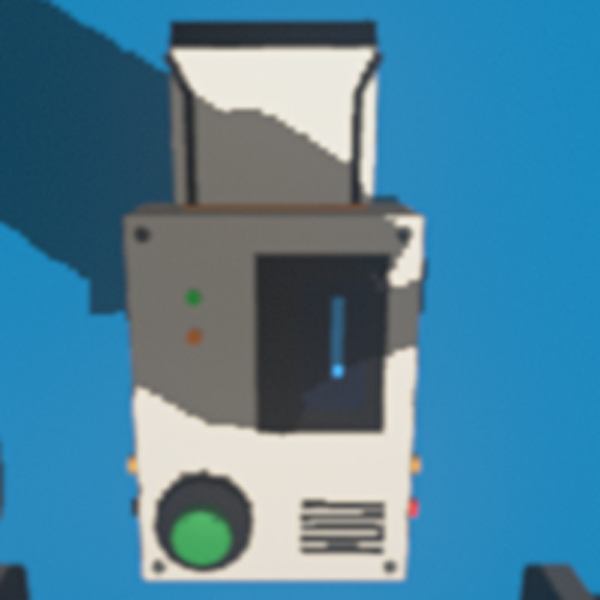

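```bash
python3 - <<'E'
from fit import *
Z=dict(np.load("pics/w2.npz"));C=cam("wrist",Z)
s=lambda u,v:(u/3+225-.33,v/3+60-.33)
a=[((-75,-55,58),(125,216)),((-75,55,58),(424,216)),((75,-55,58),(143,579)),((75,55,58),(407,579)),((-135,0,12),(274,46))]
p=fit([(C,np.array(l)/1e3,s(*u)) for l,u in a],[.5,-.22,-1.53],.004)
np.save("dock.npy",p)
for l in [(-80,31.5,12),(-80,-31.5,12),(-80,31.5,19),(-80,-31.5,19),(-115,31.5,12),(-115,-31.5,12),(-115,31.5,19),(-115,-31.5,19),(45,-28,58),(45,-28,70),(-75,0,24.5)]:
    q=proj(C,pts(*p,.004,[np.array(l)/1e3]))[0]; print(l,(q+.33-[225,60])*3)
E
```

```text
[ 0.50010607 -0.22638613 -1.52744861] -87.51635889373786
[[-0.4, -0.4], [0.4, -0.5], [0.3, 0.2], [-0.4, 0.1], [0.1, 0.8]]
(-80, 31.5, 12) [350.25606707 192.18284085]
(-80, -31.5, 12) [198.52403305 192.39065151]
(-80, 31.5, 19) [351.73758813 193.29958682]
(-80, -31.5, 19) [197.05613036 193.51142965]
(-115, 31.5, 12) [352.62740847 102.32284728]
(-115, -31.5, 12) [195.92738451 102.53853702]
(-115, 31.5, 19) [354.20599621 101.67200262]
(-115, -31.5, 19) [194.3583457  101.89204171]
(45, -28, 58) [206.42405714 514.44255062]
(45, -28, 70) [204.09953232 527.47409491]
(-75, 0, 24.5) [274.41793186 207.12927991]
```

Emit:
drive_tool:
  rows:
    - {"slide": [0.74, -5.47, 0], "yaw": 0}
    - {"slide": [0.74, -5.47, 0], "yaw": 0}
    - {"slide": [0.74, -5.47, 0], "yaw": 0}
    - {"slide": [0.74, -5.47, 0], "yaw": 0}
    - {"slide": [0.74, -5.47, 0], "yaw": 0}
    - {"slide": [0.74, -5.47, 0], "yaw": 0}
    - {"slide": [0.74, -5.47, 0], "yaw": 0}
    - {"slide": [0, 0, 0], "yaw": 9.3}
    - {"slide": [0, 0, 0], "yaw": 9.3}
    - {"slide": [0, 0, 5], "yaw": 9.2}
    - {"slide": [0, 0, 5], "yaw": 0}
    - {"slide": [0, 0, 0], "yaw": 0}

```text
time: 6.0
tool_pos: [0.5318, 0.1838, 0.1473]
orientation: [3.136, 0.005, -0.441]
wrist_force: [-0.3, -0.4, 0.8]
finger_gap: 0.0857
```

```bash
python3 snap.py wrist w3; python3 - <<'E'
import cv2,numpy as np
from h import *
Z=dict(np.load("pics/w3.npz"));R=RR(Z['orientation']);print((R.T@(np.array([.53445,.18327,.040])-Z['tool_pos']))*100)
E
```

```text
6.0 [0.5318 0.1838 0.1473] [179.69   0.27 -25.28] [-0.26 -0.4   0.75] 0.0857120746349545 [-0.82  0.46  0.53  1.88 -0.29  0.89 -0.59]
[ 0.31367073 -0.1207004  10.7294704 ]
```

View pics/w3.png

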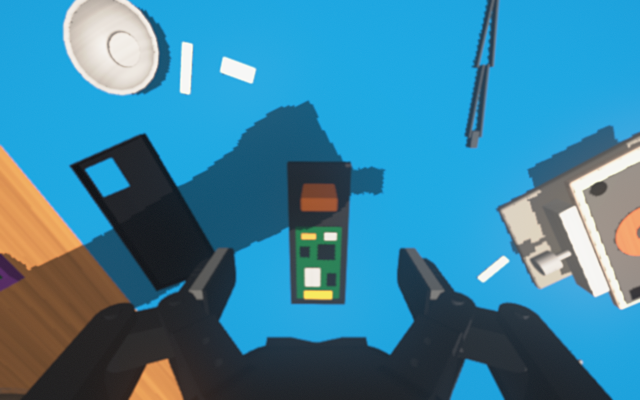

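Emit:
drive_tool:
  rows:
    - {"slide": [0.3, -0.1, 5], "yaw": 0}
    - {"slide": [0, 0, 4], "yaw": 0}
    - {"slide": [0, 0, 1.7], "yaw": 0}
    - {"slide": [0, 0, 0], "yaw": 0}
    - {"slide": [0, 0, 0], "yaw": 0}

```text
time: 6.68
tool_pos: [0.5395, 0.1829, 0.0453]
orientation: [-3.139, -0.002, -0.445]
wrist_force: [0.3, 0.4, 0.4]
finger_gap: 0.0858
```

```bash
python3 snap.py wrist w4; python3 - <<'E'
import cv2,numpy as np
from h import *
Z=dict(np.load("pics/w4.npz"));R=RR(Z['orientation']);print((R.T@(np.array([.53445,.18327,.040])-Z['tool_pos']))*100)
E
```

```text
6.675 [0.5395 0.1829 0.0453] [-1.7986e+02 -1.0000e-01 -2.5480e+01] [0.25 0.35 0.4 ] 0.0857599194888281 [-0.74  0.61  0.44  1.93 -0.4   0.68 -0.5 ]
[-0.46794128  0.18646821  0.5272717 ]
```

View pics/w4.png

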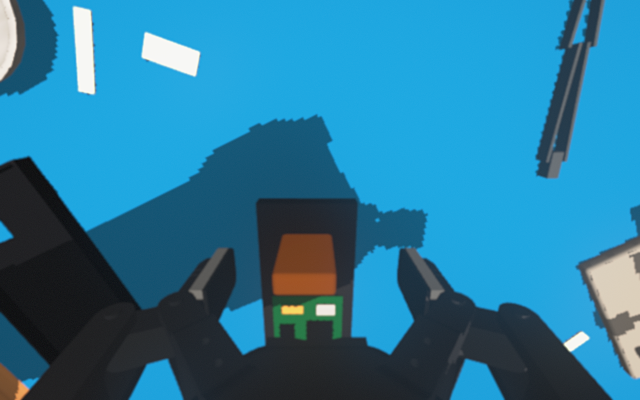

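Emit:
drive_tool:
  rows:
    - {"slide": [-0.45, 0.2, 0.3], "yaw": 0}
    - {"slide": [0, 0, 0.2], "yaw": 0}
    - {"slide": [0, 0, 0], "yaw": 0}
    - {"slide": [0, 0, 0], "yaw": 0}

```text
time: 7.22
tool_pos: [0.5333, 0.1825, 0.0383]
orientation: [-3.142, -0.0, -0.445]
wrist_force: [0.4, 0.4, -0.3]
finger_gap: 0.0853
```

```bash
python3 - <<'E'
from h import *
Z=arm.observe();R=RR(Z['orientation']);print((R.T@(np.array([.53445,.18327,.040])-Z['tool_pos']))*100,np.degrees(Z['orientation']))
E
```

```text
[ 0.07670679 -0.11685393 -0.16804447] [-1.79997834e+02 -5.27475477e-03 -2.54893594e+01]
```

Emit:
drive_tool:
  rows:
    - {"slide": [0, 0, 0], "yaw": 0}
    - {"slide": [0, 0, 0], "yaw": 0}
    - {"slide": [0, 0, 0], "yaw": 0}
    - {"slide": [0, 0, 0], "yaw": 0}
    - {"slide": [0, 0, 0], "yaw": 0}
    - {"slide": [0, 0, 0], "yaw": 0}
  hand: 0
  grip_force: 50

```text
time: 7.98
tool_pos: [0.5332, 0.1826, 0.0384]
orientation: [-3.141, -0.0, -0.445]
wrist_force: [-0.4, 0.2, 2.4]
finger_gap: 0.0295
```

Emit:
drive_tool:
  rows:
    - {"slide": [0, 0, -2], "yaw": 0}
    - {"slide": [0, 0, -4], "yaw": 0}
    - {"slide": [0, 0, 0], "yaw": -9.3}
    - {"slide": [0, 0, 0], "yaw": -9.3}
    - {"slide": [0, 0, 0], "yaw": -9.3}
    - {"slide": [0, 0, 0], "yaw": 0}
    - {"slide": [0, 0, 0], "yaw": 0}

```text
time: 8.85
tool_pos: [0.5329, 0.1823, 0.0979]
orientation: [3.141, 0.001, 0.038]
wrist_force: [-0.2, 0.0, -2.2]
finger_gap: 0.0294
```

```bash
python3 snap.py wrist w5
```

```text
8.85 [0.5329 0.1823 0.0979] [1.7999e+02 4.0000e-02 2.1900e+00] [-0.21  0.   -2.17] 0.02941518711894268 [-0.69  0.5   0.37  1.91 -0.25  0.77 -0.15]
```

View pics/w5.png

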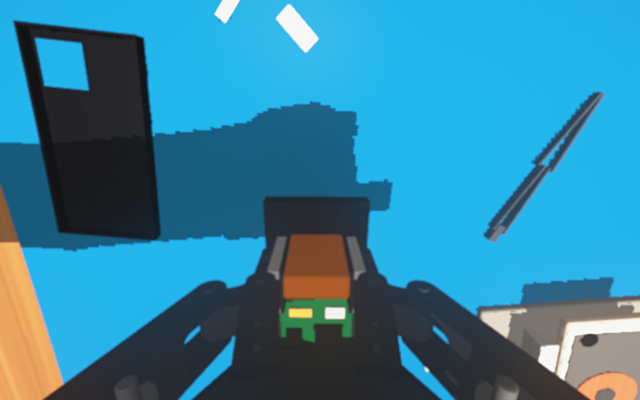

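```bash
python3 - <<'E'
import cv2
a=cv2.imread("pics/w5.png")
cv2.imwrite("pics/w5c.png",cv2.resize(a[190:345,240:395],None,fx=3.8,fy=3.8,interpolation=cv2.INTER_CUBIC))
E
```

```text
(no output)
```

View pics/w5c.png

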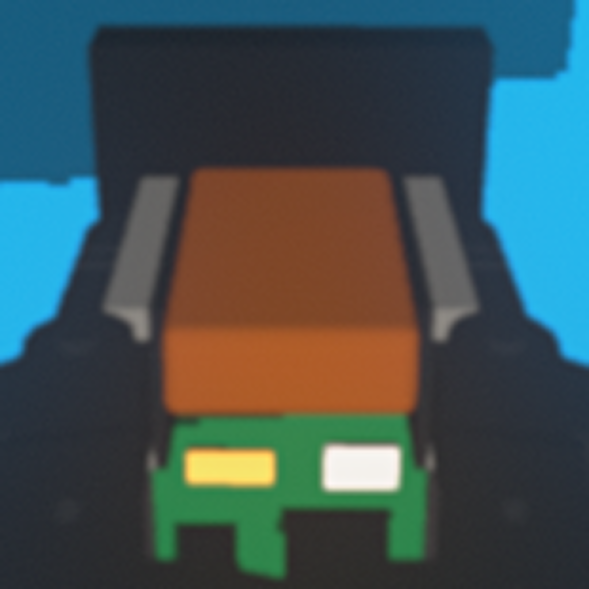

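```bash
cat > insled.py <<'E'
from fit import *
E
python3 - <<'E'
from fit import *
c=vision.get_calibration("wrist");C=(np.array(c['K']),c['k1'],np.array(c['mount']))
s=lambda u,v:np.array((u/3.8+240-.37,v/3.8+190-.37))
a=[((-61,-15,54),(162,327)),((-61,15,54),(417,327)),((-49,-15,54),(163,413)),((-49,15,54),(416,413)),((-61,-15,10),(192,168)),((-61,15,10),(390,168)),((-80,-30,10),(90,45)),((-80,30,10),(492,45))]
# tool coords: sled x->tool y, sled y->tool x, sled z-> -tool z ; params: tx,ty,th(yaw), h (TCP height over underside), pitch
def P(p,l):
    l=np.array(l)/1e3-[-.055,0,0]; cs,sn=np.cos(p[2]),np.sin(p[2])
    cp,sp=np.cos(p[4]),np.sin(p[4]); l=np.array([cp*l[0]-sp*l[2],l[1],sp*l[0]+cp*l[2]])
    x,y=cs*l[0]-sn*l[1],sn*l[0]+cs*l[1]
    return np.array([[p[0]+y,p[1]+x,p[3]-l[2]]])
f=lambda p:np.concatenate([proj(C,P(p,l))[0]-s(*u) for l,u in a])
r=least_squares(f,[0,0,0,.034,0]);print(r.x[[0,1,3]]*1e3,np.degrees(r.x[[2,4]]));print(f(r.x).reshape(-1,2).round(1).tolist())
E
```

```text
[ 0.19558754  0.10141191 34.30715254] [-0.06059287  0.91670877]
[[-0.5, -0.4], [0.9, -0.3], [0.1, 0.3], [0.2, 0.4], [0.3, -0.9], [-0.8, -0.8], [-0.1, 0.7], [-0.3, 0.9]]
```

Emit:
drive_tool:
  rows:
    - {"slide": [-2.5, 5.6, 0], "yaw": -0.3}
    - {"slide": [-2.5, 5.6, 0], "yaw": 0}
    - {"slide": [0, 0, 2], "yaw": 0}
    - {"slide": [0, 0, 1.8], "yaw": 0}
    - {"slide": [0, 0, 0], "yaw": 0}
    - {"slide": [0, 0, 0], "yaw": 0}

```text
time: 9.65
tool_pos: [0.4885, 0.0685, 0.0607]
orientation: [3.141, -0.0, 0.047]
wrist_force: [-0.1, -0.3, -2.4]
finger_gap: 0.0293
```

```bash
cat > goal.py <<'E'
import sys;from h import *
# usage: goal s z : tool-frame cm to nose depth s (mm), TCP z (mm)
d=np.load("dock.npy");ax=np.array([np.cos(d[2]),np.sin(d[2]),0]);ay=np.array([-ax[1],ax[0],0])
m=np.array([d[0],d[1],0])-.075*ax
Z=arm.observe();R=RR(Z['orientation'])
g=m+(float(sys.argv[1])-135)/1e3*ax;g[2]=float(sys.argv[2])/1e3
rel=Z['tool_pos']-m
print("t",Z['time'],"depth",(rel@ax*1e3+135).round(2),"lat",(rel@ay*1e3).round(2),"z",(Z['tool_pos'][2]*1e3).round(2),"rpy",np.degrees(Z['orientation']).round(2),"yaw err(tool)",(np.degrees(Z['orientation'][2]-(d[2]+np.pi/2))).round(2))
print("go cm",(R.T@(g-Z['tool_pos'])*100).round(2),"F(ax,ay,z)",[round(float(v),2) for v in(Z['wrist_force']@ax,Z['wrist_force']@ay,Z['wrist_force'][2])],"gap",Z['finger_gap'])
E
python3 goal.py -85 56; python3 snap.py side s6;python3 snap.py scene sc6
python3 - <<'E'
import cv2
a=cv2.imread("pics/s6.png");b=cv2.imread("pics/sc6.png")
cv2.imwrite("pics/s6c.png",cv2.resize(a[180:360,250:430],None,fx=3.3,fy=3.3,interpolation=cv2.INTER_CUBIC))
cv2.imwrite("pics/sc6c.png",cv2.resize(b[130:250,165:345],None,fx=4.4,fy=4.4,interpolation=cv2.INTER_CUBIC))
E
```

```text
t 9.65 depth -85.15 lat 1.2 z 60.68 rpy [ 1.7999e+02 -2.0000e-02  2.6800e+00] yaw err(tool) 0.19
go cm [-0.12  0.01  0.47] F(ax,ay,z) [0.32, -0.12, -2.43] gap 0.02927843050902801
9.65 [0.4885 0.0685 0.0607] [ 1.7999e+02 -2.0000e-02  2.6800e+00] [-0.1  -0.33 -2.43] 0.02927843050902801 [-0.51  0.47  0.35  2.1  -0.27  0.61  0.07]
9.7 [0.4887 0.0686 0.0609] [-1.80e+02 -5.00e-02  2.69e+00] [-0.1  -0.38 -2.7 ] 0.029655222997152824 [-0.51  0.47  0.35  2.1  -0.27  0.61  0.07]
```

View pics/s6c.png

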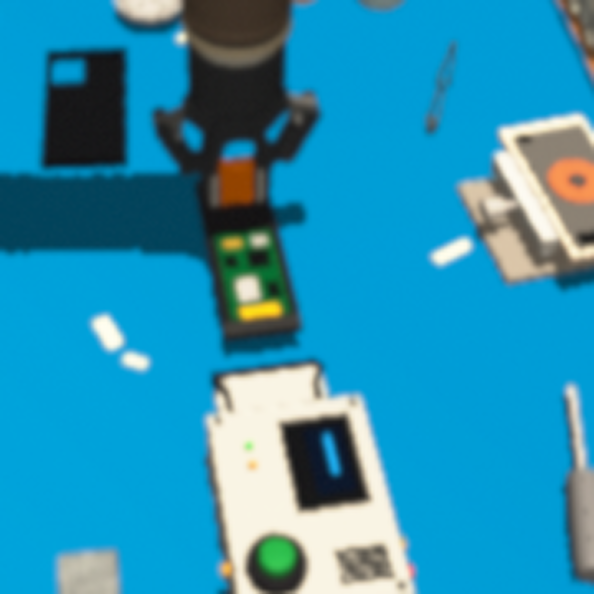

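View pics/sc6c.png

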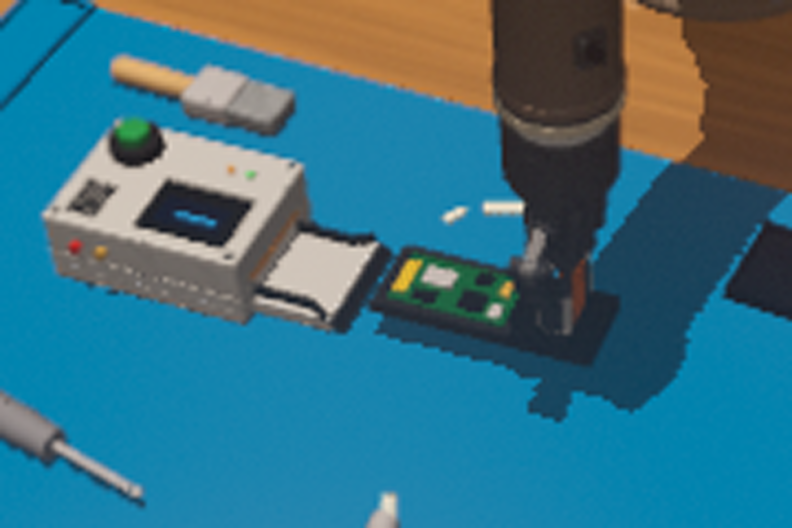

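Emit:
drive_tool:
  rows:
    - {"slide": [-0.12, 0, 0.4], "yaw": 0.2}
    - {"slide": [0, 0, 0.43], "yaw": 0}
    - {"slide": [0, 0.5, 0], "yaw": 0}
    - {"slide": [0, 0.5, 0], "yaw": 0}
    - {"slide": [0, 0.5, 0], "yaw": 0}
    - {"slide": [0, 0, 0], "yaw": 0}
    - {"slide": [0, 0, 0], "yaw": 0}

```text
time: 10.62
tool_pos: [0.4877, 0.0534, 0.052]
orientation: [-3.141, -0.0, 0.044]
wrist_force: [-0.6, -0.4, -2.5]
finger_gap: 0.0295
```

```bash
python3 goal.py -40 52
```

```text
t 10.625 depth -70.08 lat -0.25 z 52.04 rpy [-1.7999e+02 -1.0000e-02  2.5000e+00] yaw err(tool) 0.02
go cm [0.02 3.01 0.  ] F(ax,ay,z) [0.4, -0.66, -2.46] gap 0.029464884677099935
```

Emit:
drive_tool:
  rows:
    - {"slide": [0, 0.6, 0], "yaw": 0}
    - {"slide": [0, 0.6, 0], "yaw": 0}
    - {"slide": [0, 0.6, 0], "yaw": 0}
    - {"slide": [0, 0.6, 0], "yaw": 0}
    - {"slide": [0, 0.6, 0], "yaw": 0}
    - {"slide": [0, 0, 0], "yaw": 0}

```text
time: 11.38
tool_pos: [0.489, 0.0228, 0.052]
orientation: [3.141, -0.0, 0.043]
wrist_force: [0.6, -0.5, -3.1]
finger_gap: 0.0292
```

```bash
python3 goal.py -12 51.2
```

```text
t 11.375 depth -39.4 lat -0.29 z 52.01 rpy [179.99  -0.     2.45] yaw err(tool) -0.03
go cm [0.03 2.74 0.08] F(ax,ay,z) [0.49, 0.59, -3.15] gap 0.02919122032297203
```

Emit:
drive_tool:
  rows:
    - {"slide": [0, 0.6, 0.03], "yaw": 0}
    - {"slide": [0, 0.6, 0.03], "yaw": 0}
    - {"slide": [0, 0.6, 0.02], "yaw": 0}
    - {"slide": [0, 0.6, 0.02], "yaw": 0}
    - {"slide": [0, 0.3, 0.02], "yaw": 0}
    - {"slide": [0, 0, 0], "yaw": 0}

```text
time: 12.12
tool_pos: [0.4902, -0.0038, 0.0508]
orientation: [-3.142, 0.0, 0.043]
wrist_force: [0.9, -0.5, -2.2]
finger_gap: 0.0291
```

```bash
python3 goal.py 5 50.6; python3 snap.py wrist w7; python3 snap.py side s7
python3 - <<'E'
import cv2
a=cv2.imread("pics/s7.png")
cv2.imwrite("pics/s7c.png",cv2.resize(a[220:360,270:410],None,fx=4,fy=4,interpolation=cv2.INTER_CUBIC))
E
```

```text
t 12.125 depth -12.8 lat -0.3 z 50.76 rpy [-180.      0.      2.48] yaw err(tool) 0.0
go cm [0.03 1.78 0.02] F(ax,ay,z) [0.57, 0.84, -2.19] gap 0.029081238449746166
12.125 [ 0.4902 -0.0038  0.0508] [-180.      0.      2.48] [ 0.87 -0.53 -2.19] 0.029081238449746166 [-0.36  0.48  0.34  2.11 -0.28  0.59  0.22]
12.175 [ 0.4902 -0.0036  0.0508] [-179.99    0.      2.5 ] [ 0.86 -0.08 -3.45] 0.029002313670822226 [-0.36  0.48  0.34  2.11 -0.28  0.59  0.22]
```

View pics/s7c.png

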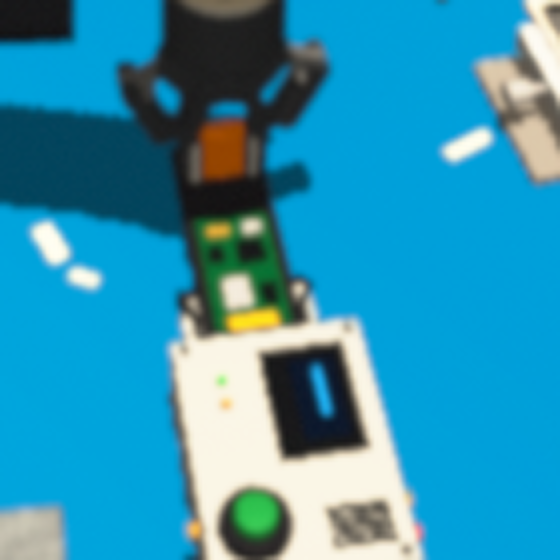

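Emit:
drive_tool:
  rows:
    - {"slide": [0.02, 0.4, 0.02], "yaw": 0}
    - {"slide": [0, 0.4, 0], "yaw": 0}
    - {"slide": [0, 0.4, 0], "yaw": 0}
    - {"slide": [0, 0.4, 0], "yaw": 0}
    - {"slide": [0, 0.4, 0], "yaw": 0}
    - {"slide": [0, 0.4, 0], "yaw": 0}
    - {"slide": [0, 0, 0], "yaw": 0}

```text
time: 13.1
tool_pos: [0.4914, -0.0281, 0.0506]
orientation: [3.141, -0.0, 0.043]
wrist_force: [-0.1, -0.1, -3.0]
finger_gap: 0.0295
```

```bash
python3 goal.py 30 50.5
```

```text
t 13.1 depth 11.49 lat -0.09 z 50.58 rpy [179.99  -0.     2.47] yaw err(tool) -0.01
go cm [0.01 1.85 0.01] F(ax,ay,z) [0.1, -0.1, -2.97] gap 0.0295061475096676
```

Through the mouth, free. Now the roller.

Emit:
drive_tool:
  rows:
    - {"slide": [0, 0.3, 0], "yaw": 0}
    - {"slide": [0, 0.3, 0], "yaw": 0}
    - {"slide": [0, 0.3, 0], "yaw": 0}
    - {"slide": [0, 0.2, 0], "yaw": 0}

```text
time: 13.6
tool_pos: [0.4919, -0.0388, 0.0506]
orientation: [3.142, -0.0, 0.044]
wrist_force: [0.1, 1.5, -2.4]
finger_gap: 0.0295
```

Emit:
drive_tool:
  rows:
    - {"slide": [0, 0.2, 0], "yaw": 0}
    - {"slide": [0, 0.2, 0], "yaw": 0}
    - {"slide": [0, 0.2, 0], "yaw": 0}

```text
time: 13.98
tool_pos: [0.4922, -0.0446, 0.0506]
orientation: [-3.142, -0.0, 0.044]
wrist_force: [0.9, 1.6, -2.1]
finger_gap: 0.0295
```

Emit:
drive_tool:
  rows:
    - {"slide": [0, 0.2, 0], "yaw": 0}
    - {"slide": [0, 0.2, 0], "yaw": 0}
    - {"slide": [0, 0.2, 0], "yaw": 0}

```text
time: 14.35
tool_pos: [0.4925, -0.0498, 0.0506]
orientation: [-3.141, 0.0, 0.045]
wrist_force: [-0.8, 4.6, 0.1]
finger_gap: 0.0295
```

```bash
python3 goal.py 40 50.5
```

```text
t 14.35 depth 33.24 lat 0.02 z 50.62 rpy [-179.95    0.      2.56] yaw err(tool) 0.07
go cm [-0.    0.68  0.01] F(ax,ay,z) [-4.59, -0.61, 0.07] gap 0.0295010618224597
```

Emit:
drive_tool:
  rows:
    - {"slide": [0, 0.2, 0], "yaw": 0}
    - {"slide": [0, 0.2, 0], "yaw": 0}

```text
time: 14.6
tool_pos: [0.4926, -0.0545, 0.0506]
orientation: [-3.142, -0.0, 0.044]
wrist_force: [-0.1, 3.1, -1.1]
finger_gap: 0.0291
```

Emit:
drive_tool:
  rows:
    - {"slide": [0, 0.2, 0], "yaw": 0}
    - {"slide": [0, 0.2, 0], "yaw": 0}

```text
time: 14.85
tool_pos: [0.4927, -0.0587, 0.0505]
orientation: [3.142, 0.0, 0.044]
wrist_force: [-0.5, 3.2, -2.2]
finger_gap: 0.0293
```

```bash
python3 goal.py 44 50.5
```

```text
t 14.85 depth 42.18 lat -0.09 z 50.55 rpy [180.    0.    2.5] yaw err(tool) 0.02
go cm [0.01 0.18 0.  ] F(ax,ay,z) [-3.25, -0.31, -2.17] gap 0.029273292080050597
```

Emit:
drive_tool:
  rows:
    - {"slide": [0, 0.07, 0], "yaw": 0}
    - {"slide": [0, 0.07, 0], "yaw": 0}

```text
time: 15.1
tool_pos: [0.4928, -0.0599, 0.0505]
orientation: [-3.142, 0.0, 0.044]
wrist_force: [0.3, 2.6, -2.7]
finger_gap: 0.0292
```

Emit:
drive_tool:
  rows:
    - {"slide": [0, 0.05, 0], "yaw": 0}
    - {"slide": [0, 0.05, 0], "yaw": 0}

```text
time: 15.35
tool_pos: [0.4929, -0.0608, 0.0506]
orientation: [-3.142, 0.0, 0.044]
wrist_force: [0.2, 3.7, -0.7]
finger_gap: 0.029
```

```bash
python3 goal.py 45 50.5
```

```text
t 15.35 depth 44.3 lat -0.06 z 50.57 rpy [-180.      0.      2.52] yaw err(tool) 0.03
go cm [0.01 0.07 0.01] F(ax,ay,z) [-3.68, 0.34, -0.68] gap 0.028962950479962703
```

Emit:
drive_tool:
  rows:
    - {"slide": [0, 0.07, 0], "yaw": 0}
    - {"slide": [0, 0.07, 0], "yaw": 0}

```text
time: 15.6
tool_pos: [0.493, -0.0623, 0.0506]
orientation: [-3.142, -0.0, 0.044]
wrist_force: [0.4, 3.7, -1.8]
finger_gap: 0.0293
```

Edit , replacing
```

```
with
```

```

Emit:
drive_tool:
  rows:
    - {"slide": [0, 0.07, 0], "yaw": 0}
    - {"slide": [0, 0.07, 0], "yaw": 0}

```text
time: 15.85
tool_pos: [0.493, -0.0638, 0.0506]
orientation: [3.142, -0.0, 0.044]
wrist_force: [-1.2, 4.3, -2.1]
finger_gap: 0.0295
```

Emit:
drive_tool:
  rows:
    - {"slide": [0, 0.07, 0], "yaw": 0}
    - {"slide": [0, 0.07, 0], "yaw": 0}

```text
time: 16.1
tool_pos: [0.4931, -0.0651, 0.0506]
orientation: [-3.142, -0.0, 0.044]
wrist_force: [-0.2, 2.7, -2.9]
finger_gap: 0.0295
```

Emit:
drive_tool:
  rows:
    - {"slide": [0, 0.07, 0], "yaw": 0}
    - {"slide": [0, 0.07, 0], "yaw": 0}

```text
time: 16.35
tool_pos: [0.4931, -0.0665, 0.0506]
orientation: [-3.142, -0.0, 0.044]
wrist_force: [-1.0, 3.1, -2.8]
finger_gap: 0.0293
```

Emit:
drive_tool:
  rows:
    - {"slide": [0, 0.07, 0], "yaw": 0}
    - {"slide": [0, 0.07, 0], "yaw": 0}

```text
time: 16.6
tool_pos: [0.4932, -0.0679, 0.0506]
orientation: [-3.142, 0.0, 0.044]
wrist_force: [-0.8, 2.6, -2.8]
finger_gap: 0.0295
```

Emit:
drive_tool:
  rows:
    - {"slide": [0, 0.07, 0], "yaw": 0}
    - {"slide": [0, 0.07, 0], "yaw": 0}

```text
time: 16.85
tool_pos: [0.4933, -0.0694, 0.0506]
orientation: [3.142, 0.0, 0.044]
wrist_force: [0.9, 3.3, -0.9]
finger_gap: 0.0293
```

Emit:
drive_tool:
  rows:
    - {"slide": [0, 0.07, 0], "yaw": 0}
    - {"slide": [0, 0.07, 0], "yaw": 0}

```text
time: 17.1
tool_pos: [0.4933, -0.0707, 0.0506]
orientation: [-3.142, 0.0, 0.044]
wrist_force: [-0.1, 3.5, -1.3]
finger_gap: 0.0294
```

Emit:
drive_tool:
  rows:
    - {"slide": [0, 0.07, 0], "yaw": 0}
    - {"slide": [0, 0.07, 0], "yaw": 0}

```text
time: 17.35
tool_pos: [0.4934, -0.0722, 0.0506]
orientation: [-3.142, -0.0, 0.044]
wrist_force: [-0.6, 3.2, -2.6]
finger_gap: 0.0294
```

Emit:
drive_tool:
  rows:
    - {"slide": [0, 0.07, 0], "yaw": 0}
    - {"slide": [0, 0.07, 0], "yaw": 0}

```text
time: 17.6
tool_pos: [0.4934, -0.0735, 0.0506]
orientation: [-3.142, 0.0, 0.044]
wrist_force: [-0.2, 2.4, -3.1]
finger_gap: 0.0293
```

Emit:
drive_tool:
  rows:
    - {"slide": [0, 0.07, 0], "yaw": 0}
    - {"slide": [0, 0.07, 0], "yaw": 0}

```text
time: 17.85
tool_pos: [0.4935, -0.0749, 0.0506]
orientation: [-3.142, 0.0, 0.044]
wrist_force: [-0.5, 3.4, -2.1]
finger_gap: 0.0292
```

Emit:
drive_tool:
  rows:
    - {"slide": [0, 0.07, 0], "yaw": 0}
    - {"slide": [0, 0.07, 0], "yaw": 0}

```text
time: 18.1
tool_pos: [0.4935, -0.0763, 0.0506]
orientation: [-3.142, 0.0, 0.044]
wrist_force: [-0.2, 2.6, -1.6]
finger_gap: 0.0293
```

Emit:
drive_tool:
  rows:
    - {"slide": [0, 0.07, 0], "yaw": 0}
    - {"slide": [0, 0.07, 0], "yaw": 0}

```text
time: 18.35
tool_pos: [0.4936, -0.0777, 0.0506]
orientation: [-3.142, -0.0, 0.044]
wrist_force: [-0.8, 3.5, -2.4]
finger_gap: 0.0292
```

Emit:
drive_tool:
  rows:
    - {"slide": [0, 0.07, 0], "yaw": 0}
    - {"slide": [0, 0.07, 0], "yaw": 0}

```text
time: 18.6
tool_pos: [0.4937, -0.0791, 0.0506]
orientation: [-3.142, 0.0, 0.044]
wrist_force: [-0.6, 4.0, -2.6]
finger_gap: 0.029
```

Emit:
drive_tool:
  rows:
    - {"slide": [0, 0.07, 0], "yaw": 0}
    - {"slide": [0, 0.07, 0], "yaw": 0}

```text
time: 18.85
tool_pos: [0.4937, -0.0805, 0.0506]
orientation: [-3.142, 0.0, 0.044]
wrist_force: [-0.3, 3.1, -1.5]
finger_gap: 0.0292
```

Emit:
drive_tool:
  rows:
    - {"slide": [0, 0.07, 0], "yaw": 0}
    - {"slide": [0, 0.07, 0], "yaw": 0}

```text
time: 19.1
tool_pos: [0.4938, -0.0819, 0.0506]
orientation: [-3.142, 0.0, 0.044]
wrist_force: [-0.0, 2.9, -3.1]
finger_gap: 0.0288
```

Emit:
drive_tool:
  rows:
    - {"slide": [0, 0.07, 0], "yaw": 0}
    - {"slide": [0, 0.07, 0], "yaw": 0}

```text
time: 19.35
tool_pos: [0.4939, -0.0833, 0.0506]
orientation: [-3.142, -0.0, 0.044]
wrist_force: [0.0, 3.8, -2.3]
finger_gap: 0.0297
```

Emit:
drive_tool:
  rows:
    - {"slide": [0, 0.07, 0], "yaw": 0}
    - {"slide": [0, 0.07, 0], "yaw": 0}

```text
time: 19.6
tool_pos: [0.4939, -0.0847, 0.0506]
orientation: [-3.142, 0.0, 0.044]
wrist_force: [0.5, 3.4, -2.6]
finger_gap: 0.0289
```

Emit:
drive_tool:
  rows:
    - {"slide": [0, 0.07, 0], "yaw": 0}
    - {"slide": [0, 0.07, 0], "yaw": 0}

```text
time: 19.85
tool_pos: [0.494, -0.0861, 0.0506]
orientation: [-3.142, -0.0, 0.044]
wrist_force: [-0.9, 2.6, -2.1]
finger_gap: 0.0292
```

Emit:
drive_tool:
  rows:
    - {"slide": [0, 0.07, 0], "yaw": 0}
    - {"slide": [0, 0.07, 0], "yaw": 0}

```text
time: 20.1
tool_pos: [0.494, -0.0875, 0.0506]
orientation: [-3.142, 0.0, 0.044]
wrist_force: [0.1, 3.5, -1.3]
finger_gap: 0.0295
```

Emit:
drive_tool:
  rows:
    - {"slide": [0, 0.07, 0], "yaw": 0}
    - {"slide": [0, 0.07, 0], "yaw": 0}

```text
time: 20.35
tool_pos: [0.4941, -0.0889, 0.0506]
orientation: [-3.142, -0.0, 0.044]
wrist_force: [0.1, 3.5, -2.2]
finger_gap: 0.029
```

Emit:
drive_tool:
  rows:
    - {"slide": [0, 0.07, 0], "yaw": 0}
    - {"slide": [0, 0.07, 0], "yaw": 0}

```text
time: 20.6
tool_pos: [0.4941, -0.0903, 0.0506]
orientation: [-3.142, 0.0, 0.044]
wrist_force: [0.4, 3.1, -2.4]
finger_gap: 0.0293
```

Emit:
drive_tool:
  rows:
    - {"slide": [0, 0.07, 0], "yaw": 0}
    - {"slide": [0, 0.07, 0], "yaw": 0}

```text
time: 20.85
tool_pos: [0.4942, -0.0917, 0.0506]
orientation: [-3.142, 0.0, 0.044]
wrist_force: [-0.1, 2.4, -3.1]
finger_gap: 0.0292
```

Emit:
drive_tool:
  rows:
    - {"slide": [0, 0.07, 0], "yaw": 0}
    - {"slide": [0, 0.07, 0], "yaw": 0}

```text
time: 21.1
tool_pos: [0.4943, -0.0931, 0.0506]
orientation: [-3.142, 0.0, 0.044]
wrist_force: [-1.4, 2.7, -1.7]
finger_gap: 0.0293
```

Emit:
drive_tool:
  rows:
    - {"slide": [0, 0.07, 0], "yaw": 0}
    - {"slide": [0, 0.07, 0], "yaw": 0}

```text
time: 21.35
tool_pos: [0.4943, -0.0945, 0.0506]
orientation: [-3.142, 0.0, 0.044]
wrist_force: [-0.8, 3.6, -2.2]
finger_gap: 0.0293
```

Emit:
drive_tool:
  rows:
    - {"slide": [0, 0.07, 0], "yaw": 0}
    - {"slide": [0, 0.07, 0], "yaw": 0}

```text
time: 21.6
tool_pos: [0.4944, -0.0954, 0.0506]
orientation: [-3.141, 0.0, 0.044]
wrist_force: [0.1, 6.1, -0.8]
finger_gap: 0.0296
```

Emit:
drive_tool:
  rows:
    - {"slide": [0, 0.03, 0], "yaw": 0}
    - {"slide": [0, 0, 0], "yaw": 0}

```text
time: 21.85
tool_pos: [0.4944, -0.0954, 0.0506]
orientation: [-3.141, 0.0, 0.044]
wrist_force: [-0.8, 5.3, -1.6]
finger_gap: 0.0293
```

Emit:
drive_tool:
  rows:
    - {"slide": [0, 0.05, 0], "yaw": 0}
    - {"slide": [0, 0, 0], "yaw": 0}

```text
time: 22.1
tool_pos: [0.4943, -0.0954, 0.0506]
orientation: [-3.14, 0.0, 0.045]
wrist_force: [-1.2, 7.0, -1.1]
finger_gap: 0.0291
```

```bash
python3 goal.py 80 50.5
```

```text
t 22.1 depth 78.92 lat -0.08 z 50.59 rpy [-1.7992e+02  3.0000e-02  2.5600e+00] yaw err(tool) 0.08
go cm [0.01 0.11 0.01] F(ax,ay,z) [-7.06, -0.86, -1.06] gap 0.02911903223518369
```

Emit:
drive_tool:
  rows:
    - {"slide": [0, 0.05, 0], "yaw": 0}
    - {"slide": [0, 0, 0], "yaw": 0}

```text
time: 22.35
tool_pos: [0.4943, -0.0955, 0.0506]
orientation: [-3.14, 0.001, 0.045]
wrist_force: [-1.7, 8.5, -0.1]
finger_gap: 0.0288
```

Emit:
drive_tool:
  rows:
    - {"slide": [0, -0.12, 0], "yaw": 0}
    - {"slide": [0, 0, 0], "yaw": 0}

```text
time: 22.6
tool_pos: [0.4944, -0.0954, 0.0506]
orientation: [-3.141, 0.0, 0.044]
wrist_force: [0.4, 5.9, -1.8]
finger_gap: 0.0291
```

Emit:
drive_tool:
  rows:
    - {"slide": [0, 0, 0], "yaw": 0}
    - {"slide": [0, 0, 0], "yaw": 0}
    - {"slide": [0, 0, 0], "yaw": 0}
    - {"slide": [0, 0, 0], "yaw": 0}
  hand: 60

```text
time: 23.1
tool_pos: [0.4945, -0.0963, 0.0506]
orientation: [3.141, -0.0, 0.044]
wrist_force: [-0.4, 0.1, 0.2]
finger_gap: 0.0511
```

```bash
python3 goal.py 80 50.5; python3 snap.py wrist w8;  python3 - <<'E'
import cv2
a=cv2.imread("pics/w8.png")
cv2.imwrite("pics/w8c.png",cv2.resize(a[190:345,240:395],None,fx=3.8,fy=3.8,interpolation=cv2.INTER_CUBIC))
E
```

```text
t 23.1 depth 79.75 lat 0.05 z 50.64 rpy [ 1.7999e+02 -1.0000e-02  2.4900e+00] yaw err(tool) 0.01
go cm [-0.01  0.02  0.01] F(ax,ay,z) [-0.09, -0.37, 0.21] gap 0.05114757678234261
23.1 [ 0.4945 -0.0963  0.0506] [ 1.7999e+02 -1.0000e-02  2.4900e+00] [-0.38  0.07  0.21] 0.05114757678234261 [-0.17  0.5   0.33  2.08 -0.28  0.6   0.41]
```

View pics/w8c.png

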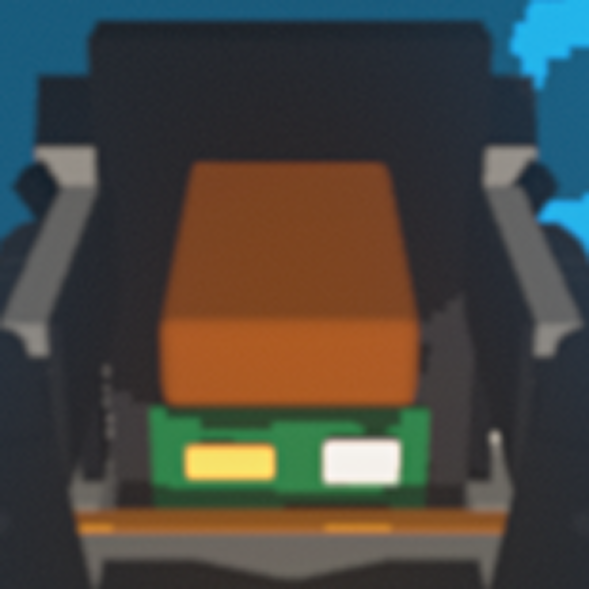

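Emit:
drive_tool:
  rows:
    - {"slide": [0, 0, -2], "yaw": 0}
    - {"slide": [0, 0, -4], "yaw": 0}
    - {"slide": [0, 0, -4], "yaw": 0}
    - {"slide": [0, 0, 0], "yaw": 0}

```text
time: 23.65
tool_pos: [0.4963, -0.0963, 0.1533]
orientation: [3.141, -0.006, 0.044]
wrist_force: [0.5, -0.2, -0.5]
finger_gap: 0.0513
```

```bash
python3 - <<'E'
from fit import *
p=np.load("dock.npy");Z=dict(np.load("pics/w2.npz"));C=cam("wrist",Z);S=cam("scene");D=cam("side")
for z in (64,68,72,76,80):
    q=pts(*p,.004,[(.045,-.028,z/1e3)])
    print(z,q[0].round(4),(proj(C,q)[0]+.33-[225,60])*3,(proj(S,q)[0]+.4-[165,140])*4.4,(proj(D,q)[0]+.4-[260,195])*3.1)
E
python3 goal.py 255 150; python3 snap.py wrist w9; python3 snap.py side s9
```

```text
64 [ 0.4741 -0.2726  0.068 ] [205.25535631 520.85014636] [134.95840446  95.69399224] [231.95259073 486.17496119]
68 [ 0.4741 -0.2726  0.072 ] [204.47157768 525.24228098] [134.0732206   91.46034013] [232.11344007 483.22181849]
72 [ 0.4741 -0.2726  0.076 ] [203.66968439 529.73574267] [133.18552891  87.21174285] [232.27532609 480.24984412]
76 [ 0.4741 -0.2726  0.08  ] [202.84903942 534.33408821] [132.29532301  82.94813627] [232.43825892 477.2588562 ]
80 [ 0.4741 -0.2726  0.084 ] [202.00897546 539.04104332] [131.40259655  78.66945605] [232.60224879 474.24867049]
t 23.65 depth 79.89 lat 1.79 z 153.33 rpy [179.99  -0.32   2.5 ] yaw err(tool) 0.02
go cm [-0.19 17.51  0.34] F(ax,ay,z) [0.18, 0.54, -0.52] gap 0.05134708428377102
23.65 [ 0.4963 -0.0963  0.1533] [179.99  -0.32   2.5 ] [ 0.55 -0.16 -0.52] 0.05134708428377102 [-0.24  0.33  0.42  2.01 -0.18  0.82  0.32]
23.7 [ 0.4953 -0.096   0.1518] [-179.99   -0.18    2.52] [-0.44  0.9   0.32] 0.051076391755249785 [-0.24  0.34  0.42  2.02 -0.18  0.82  0.32]
```

View pics/w9.png

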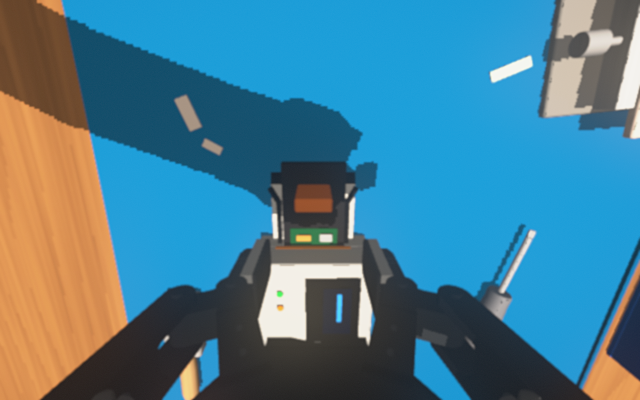

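Emit:
drive_tool:
  rows:
    - {"slide": [-0.72, 4.4, 0], "yaw": 0}
    - {"slide": [-0.72, 4.4, 0], "yaw": 0}
    - {"slide": [-0.72, 4.4, 0], "yaw": 0}
    - {"slide": [-0.72, 4.4, 0], "yaw": 0}
    - {"slide": [0, 0, 2], "yaw": 0}
    - {"slide": [0, 0, 0], "yaw": 0}
    - {"slide": [0, 0, 0], "yaw": 0}
    - {"slide": [0, 0, 0], "yaw": 0}
  hand: 0
  grip_force: 20

```text
time: 24.75
tool_pos: [0.4738, -0.2725, 0.1309]
orientation: [-3.142, -0.0, 0.045]
wrist_force: [-0.1, -0.1, 0.3]
finger_gap: 0.0002
```

```bash
python3 goal.py 255 110; python3 - <<'E'
from h import *
Z=arm.observe();print(RR(Z['orientation']).T@(np.array([.4741,-.2726,.101])-Z['tool_pos'])*100)
E
python3 snap.py wrist w10; python3 snap.py scene sc10
```

```text
t 24.75 depth 254.93 lat -28.28 z 130.89 rpy [-1.80e+02 -2.00e-02  2.58e+00] yaw err(tool) 0.09
go cm [2.83 0.01 2.09] F(ax,ay,z) [0.11, -0.07, 0.34] gap 0.00023937927460763872
[0.02882167 0.01131636 2.98915166]
24.75 [ 0.4738 -0.2725  0.1309] [-1.80e+02 -2.00e-02  2.58e+00] [-0.06 -0.11  0.34] 0.00023937927460763872 [ 0.09  0.44  0.44  1.93 -0.25  0.82  0.71]
24.8 [ 0.4738 -0.2726  0.131 ] [ 1.80e+02 -4.00e-02  2.57e+00] [0.22 0.35 0.9 ] 0.00013527120310239798 [ 0.09  0.44  0.44  1.93 -0.25  0.82  0.71]
```

View pics/w10.png

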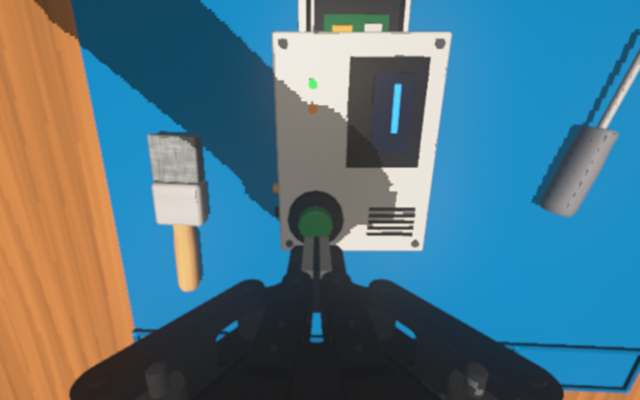

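View pics/sc10.png

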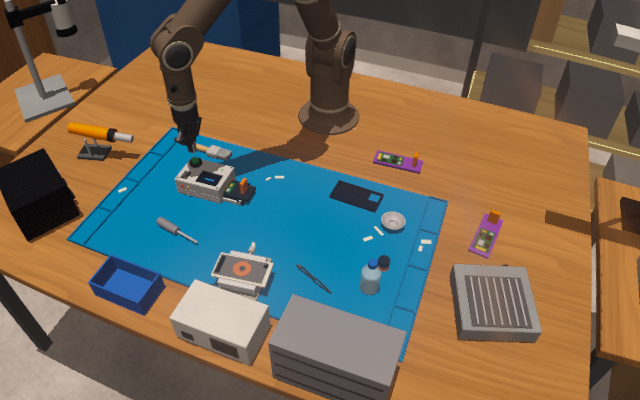

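Emit:
drive_tool:
  rows:
    - {"slide": [0.03, 0, 1.2], "yaw": 0}
    - {"slide": [0, 0, 1.2], "yaw": 0}
    - {"slide": [0, 0, 0.2], "yaw": 0}
    - {"slide": [0, 0, 0.2], "yaw": 0}

```text
time: 25.35
tool_pos: [0.4735, -0.2731, 0.1022]
orientation: [-3.141, 0.0, 0.044]
wrist_force: [0.9, -0.4, 0.9]
finger_gap: 0.0002
```

Emit:
drive_tool:
  rows:
    - {"slide": [0, 0, 0.2], "yaw": 0}
    - {"slide": [0, 0, 0.2], "yaw": 0}

```text
time: 25.6
tool_pos: [0.4736, -0.2731, 0.0987]
orientation: [-3.142, -0.0, 0.044]
wrist_force: [-1.9, -0.8, 2.9]
finger_gap: -0.0
```

Emit:
drive_tool:
  rows:
    - {"slide": [0, 0, 0.2], "yaw": 0}

```text
time: 25.72
tool_pos: [0.4737, -0.2732, 0.0969]
orientation: [3.142, -0.0, 0.044]
wrist_force: [-3.6, 1.7, 16.8]
finger_gap: -0.0003
```

Emit:
drive_tool:
  rows:
    - {"slide": [0, 0, 0.03], "yaw": 0}
    - {"slide": [0, 0, 0], "yaw": 0}

```text
time: 25.98
tool_pos: [0.4737, -0.2731, 0.097]
orientation: [-3.141, -0.0, 0.044]
wrist_force: [-3.5, 1.1, 9.5]
finger_gap: 0.0001
```

```bash
python3 snap.py side s11; python3 snap.py wrist w11; python3 - <<'E'
import cv2,numpy as np
a=cv2.imread("pics/s11.png")[270:390,290:400];b=cv2.imread("pics/w11.png")[20:300,220:460]
cv2.imwrite("pics/p11.png",np.hstack([cv2.resize(a,(510,556),interpolation=cv2.INTER_CUBIC)[:500,:300],cv2.resize(b,(430,500),interpolation=cv2.INTER_CUBIC)]))
E
```

```text
25.975 [ 0.4737 -0.2731  0.097 ] [-1.7999e+02 -3.0000e-02  2.5000e+00] [-3.45  1.07  9.46] 8.701339129250857e-05 [ 0.12  0.49  0.42  1.96 -0.28  0.75  0.74]
26.025 [ 0.4737 -0.2731  0.097 ] [-1.7999e+02 -3.0000e-02  2.5000e+00] [-3.98  1.55  9.98] -4.358913803000483e-05 [ 0.12  0.49  0.42  1.96 -0.28  0.75  0.74]
```

View pics/p11.png

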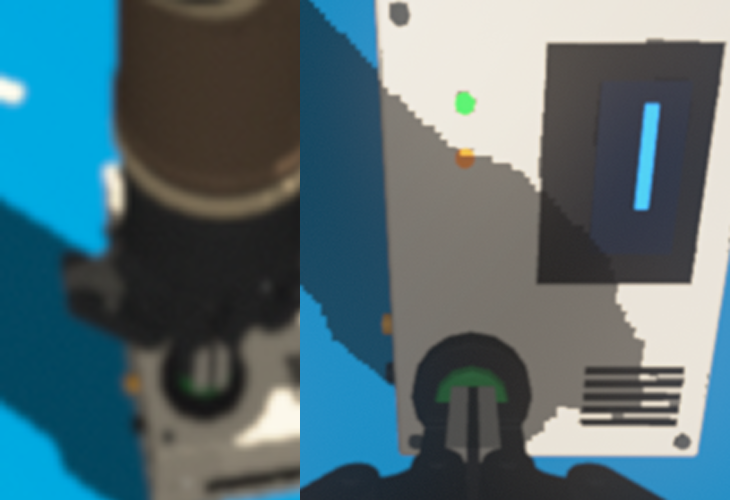

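Emit:
drive_tool:
  rows:
    - {"slide": [0, 0, -0.25], "yaw": 0}
    - {"slide": [0, 0, 0], "yaw": 0}

```text
time: 26.32
tool_pos: [0.4737, -0.2732, 0.099]
orientation: [3.141, -0.0, 0.044]
wrist_force: [-1.1, -0.2, 2.8]
finger_gap: 0.0002
```

Emit:
drive_tool:
  rows:
    - {"slide": [0, 0, -0.2], "yaw": 0}
    - {"slide": [0, 0, 0], "yaw": 0}

```text
time: 26.58
tool_pos: [0.4738, -0.2732, 0.1008]
orientation: [3.141, -0.0, 0.044]
wrist_force: [-0.7, -0.1, 1.8]
finger_gap: 0.0001
```

Emit:
drive_tool:
  rows:
    - {"slide": [0, 0, -0.2], "yaw": 0}
    - {"slide": [0, 0, 0], "yaw": 0}

```text
time: 26.82
tool_pos: [0.4739, -0.2729, 0.1028]
orientation: [-3.141, -0.0, 0.044]
wrist_force: [0.3, 0.2, 0.1]
finger_gap: -0.0
```

Emit:
drive_tool:
  rows:
    - {"slide": [0, 0, -0.3], "yaw": 0}
    - {"slide": [0, 0, 0], "yaw": 0}

```text
time: 27.08
tool_pos: [0.4738, -0.273, 0.106]
orientation: [3.142, -0.0, 0.044]
wrist_force: [-0.6, -0.7, -0.3]
finger_gap: 0.0
```

```bash
python3 snap.py wrist w12; python3 - <<'E'
import cv2,numpy as np
b=cv2.imread("pics/w12.png")[20:300,220:460]
cv2.imwrite("pics/p12.png",cv2.resize(b,(514,600),interpolation=cv2.INTER_CUBIC))
E
```

```text
27.075 [ 0.4738 -0.273   0.106 ] [ 1.80e+02 -2.00e-02  2.52e+00] [-0.61 -0.69 -0.28] 1.381019361738372e-05 [ 0.11  0.48  0.42  1.95 -0.27  0.77  0.73]
```

View pics/p12.png

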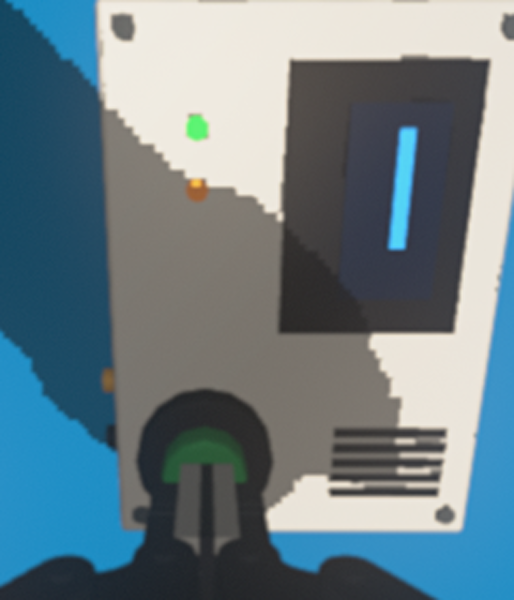

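Emit:
drive_tool:
  rows:
    - {"slide": [0, 0, -3], "yaw": 0}
    - {"slide": [0, 0, -5], "yaw": 0}
    - {"slide": [0, 0, -5], "yaw": 0}
    - {"slide": [0, -4, 0], "yaw": 0}
    - {"slide": [0, -4, 0], "yaw": 0}
    - {"slide": [0, 0, 0], "yaw": 0}
    - {"slide": [0, 0, 0], "yaw": 0}

```text
time: 28.0
tool_pos: [0.4702, -0.1935, 0.2359]
orientation: [3.141, -0.0, 0.044]
wrist_force: [-0.9, -0.4, 0.1]
finger_gap: 0.0
```

```bash
python3 snap.py wrist w13; python3 snap.py scene sc13; python3 - <<'E'
import cv2
a=cv2.imread("pics/w13.png")
cv2.imwrite("pics/w13c.png",cv2.resize(a[60:260,215:415],None,fx=3,fy=3,interpolation=cv2.INTER_CUBIC))
E
```

```text
28.0 [ 0.4702 -0.1935  0.2359] [ 1.7998e+02 -2.0000e-02  2.5200e+00] [-0.88 -0.41  0.09] 2.7229290558640548e-06 [-0.1   0.23  0.47  1.92 -0.12  1.02  0.47]
28.05 [ 0.4701 -0.194   0.2359] [ 1.7997e+02 -1.0000e-02  2.4600e+00] [ 0.07 -0.76 -0.5 ] 4.55927238095324e-05 [-0.1   0.23  0.47  1.92 -0.12  1.02  0.47]
```

View pics/w13c.png

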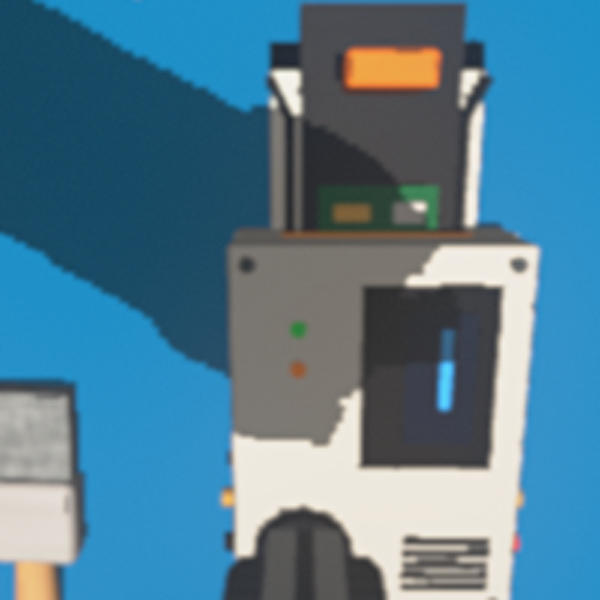

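View pics/sc13.png

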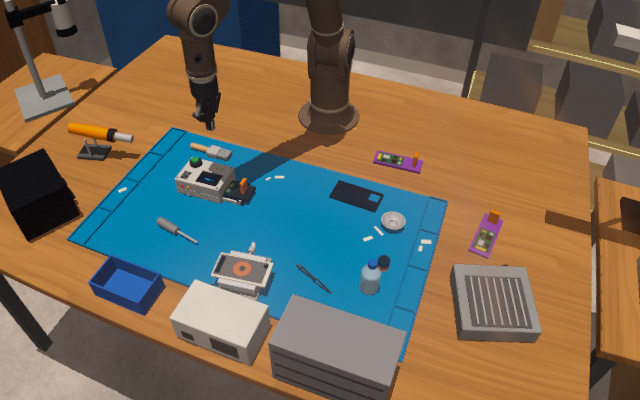

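```bash
python3 - <<'E'
from fit import *
p=np.load("dock.npy");Z=dict(np.load("pics/w13.npz"));C=cam("wrist",Z)
for dep in (77,78,79,80):
  x=-75+dep-80
  L=[(x-49,-15,66),(x-49,15,66),(x-61,-15,66),(x-61,15,66),(x-80,-30,22),(x-80,30,22)]
  q=proj(C,pts(*p,.004,np.array(L)/1e3));print(dep,((q+.33-[215,60])*3).round(0).tolist())
E
```

```text
77 [[345.0, 85.0], [438.0, 85.0], [346.0, 45.0], [440.0, 45.0], [299.0, -0.0], [465.0, -0.0]]
78 [[345.0, 89.0], [438.0, 89.0], [346.0, 48.0], [440.0, 48.0], [299.0, 3.0], [465.0, 3.0]]
79 [[345.0, 92.0], [437.0, 92.0], [346.0, 52.0], [439.0, 52.0], [299.0, 6.0], [465.0, 6.0]]
80 [[345.0, 95.0], [437.0, 95.0], [346.0, 55.0], [439.0, 55.0], [299.0, 9.0], [465.0, 9.0]]
```

```bash
python3 -c "
from rig import ticket; print(ticket.finish_job())"
```

```text
the job is handed in; nothing more can be done
None
```

The sled is fully home in the dock, the start button was pressed all the way and released, and I handed the job in at about 28 s of the 51 s limit.

- **Insertion:** I gripped the sled across the orange grip and slid it along the ledge. The roller showed a bump of about 4.6 N, then a drag of about 3 N. From 42 mm in I advanced at most 1.4 mm per call. At a tool-based depth of about 79 mm the sled stopped: another 1.3 mm of commanded push moved it less than 0.1 mm while the wrist force rose to about 8.5 N, the drag included. I eased off before letting go.
- **Button:** With the jaws shut, the button met a spring of about 0.7–0.8 N/mm over about 5 mm, then a hard stop. The readings there were 16.8 N on arrival and about 10 N steady. On the way up, force and height agreed with a full 5 mm press and a return to zero.
- **Last checks:** The wrist camera put the sled at about 78 mm, against 79 mm from the tool. Part of that 1 mm difference is where I took hold of the grip. A picture taken after release matched one taken after the grasp to about 0.1 mm, so the sled did not spring back. In the final scene picture the bystanders look unmoved. The arm is clear and touching nothing.
- **Not checked:** I had no direct reading of the button joint or the connector, so both results rest on force and position. Side forces of up to about 4 N also appeared at the button's hard stop.

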